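Load the lens slide under the leaf spring of the lens tester

TASK

Load the lens slide into the tester: with the fingertips on its orange pad, press it down hard on the sprung bed and, keeping it pressed, push it along the channel under the blue bridge and the brass leaf springs until it stands fully home against the red stop. Then let go, so that the bed springs back up behind the slide. Do not pick the slide up, and leave the barrels, the cap and the other things where they are.

Things in the scene. Friction and masses are not known exactly. Their poses are not given: they have to be found in the camera images.
- tester: fixed tester: white round base 360 mm across, 14 mm high (its centre at x 30), carrying a straight channel. Origin on the table below the middle of the line where the sprung bed (x -130 to 0 mm) meets the aluminium floor (x 0 to 155, height 22); x along the channel, the way to push; z up. Dark walls with inner faces at y -37 and 37, 7 mm thick, tops at height 36
- bridge (a point): middle of the blue bridge's underside, 38 mm above the table (x 76 mm of the tester). The bridge crosses the channel from x 70 to 82 mm; its top is at height 50 mm
- stop (a point): middle of the red end stop's face, 10 mm above the channel floor (x 155 mm, height 32 mm of the tester); the stop's top is at height 42 mm. A white housing stands behind it, x 165 to 205 mm, 64 mm high
- lens_slide: loose lens slide: black plate 150 (x) x 70 x 12 mm, 0.1 to 0.2 kg, lens near its leading +x end, x as the tester's. Origin at the centre of its underside. At the start it lies raised on the bed (underside at height 31 mm) and would strike the bridge unless pressed down 5 mm or more. Fully home: origin at x 80, y 0, z 22 mm of the tester, leading end against the stop
- grip_pad (a point): centre of the orange pad (45 mm long, the rear of the slide's top face), at x -52.5 mm of the slide. Height 43 mm at the start, 35 pressed fully down, 34 on the fixed floor. Ahead of the pad an orange cross rib, 8 mm high, 7 thick, 50 wide (y), for pushing: its rear face is 22.5 mm ahead of this point; the slide's rear end 22.5 mm behind. At home the rib is 13 mm short of the bridge
- bed (a joint): how far the white sprung bed is pressed down, m: 0 up (top at height 31 mm), 0.008 fully down (height 23, 1 mm above the fixed floor). It stays level. Its spring gives 8 N at the top, 12 N fully down, of which the slide and bed weigh 2 to 3 N: about 10 N of finger pressure hold it down. It rises behind the slide once the slide's rear end has passed x = 0 of the tester
- leaf (a joint): how far the brass leaf springs are lifted, rad: 0 at rest, 0.1 when riding on the slide. Two blades 10 mm wide at y -26 and 26 mm, hinged behind the bridge, sloping down the way the slide is pushed; together they press with about 4 to 6 N, drag on the slide and hold it when it is let go
- leaf_tip (a point): midway between the free ends of the leaf springs at rest, on their lower edge (x = 128 mm, height 30 mm of the tester)
- barrel_a: a loose bystander: black lens barrel with a steel band, 32 mm across, 30 mm high, standing on the tester's round base; origin under its centre
- barrel_b: a loose bystander: black lens barrel, 26 mm across, 36 mm high, standing on the tester's round base; origin under its centre
- lens_cap: a loose bystander: red lens cap, 42 mm across, 10 mm high, lying on the tester's round base; origin under its centre
- driver: a loose bystander: screwdriver lying on the table
- solvent: a loose bystander: white bottle with a red cap, 52 mm across, 120 mm high; origin under its centre
- jar: a loose bystander: amber jar, 60 mm across, 70 mm high; origin under its centre
- mouse: a loose bystander: black computer mouse, about 60 mm across, 34 mm high
Not all that is in view belongs to the job. There is more than one size of the lens_slide; the job needs the middle-sized.

How it is judged:
On the way, in this order (a step that is already met when the one before it is completed fails the run):
1. the slide is pressed down on the bed by the fingers, before its leading end reaches the bridge (value of joint bed above 0.005 m and contact force between the fingers and lens_slide above 3 N and x of lens_slide in the frame of tester below 0.005 m), for 0.1 s.
2. still pressed by the fingers, the slide passes under the bridge and lifts the leaf springs (value of joint leaf above 0.05 rad and x of lens_slide in the frame of tester above 0.03 m and contact force between the fingers and lens_slide above 3 N), for 0.1 s.
At the end, for the whole second after the job is handed in: the slide lies flat on the channel's fixed floor (underside within 2.5 mm of it, tilt under 0.05 rad) within 3.5 mm of the stop, under the leaf springs (lifted more than 0.05 rad), at rest, and the bed is up behind it (within 2 mm of the top) (x of lens_slide in the frame of tester above 0.0765 m and z of lens_slide in the frame of tester between 0.019 and 0.0245 m and angle between lens_slide's own z axis and vertical below 0.05 rad and value of joint leaf above 0.05 rad and value of joint bed below 0.002 m and linear speed of lens_slide below 0.01 m/s); the robot touches nothing.
It fails at once if the slide is lifted 12 mm or more above where it lay on the raised bed, or tipped by more than 0.3 rad (z of lens_slide in the frame of tester above 0.043 m or angle between lens_slide's own z axis and vertical above 0.3 rad).
It fails at once if a bystander is moved by more than 15 mm (distance of any of barrel_a, barrel_b, lens_cap, driver, solvent, jar, mouse from where it was at the start of the episode above 0.015 m).
It also fails if it takes over 38 s, if anything falls off the work surface, if the arm or the gripper's body presses on something with over 40 N, if the wrist force passes 120 N, or if a joint passes its speed limit or range.

ROBOT

A 7-joint arm with a two-finger parallel gripper is mounted at the origin on the work surface. World frame = base frame: x ahead of the robot, y to its left, z up, the work surface at z = 0. Lengths are in m, angles in rad, forces in N, time in s.
With the tool pointing down it reaches from about 0.4 to 0.85 m from the base axis. Payload 4.4 kg.
Tool frame: the origin (TCP) lies between the finger pads; the fingertips stand 14 mm ahead of it and the grasp point (between the pads) lies 5 mm behind it; z points along the fingers, y is the direction in which the jaws open and shut (so a half turn about z gives the same grasp; the last joint's range is limited). The gripper opens to 94 mm and grips with 3 to 60 N. Pads are 16 mm wide; open, the fingers measure 119 mm over their backs; the gripper's body (75 mm by 177 mm) begins 78 mm behind the grasp point.
Start: joints at [1.173, 0.628, 0.038, 1.517, -0.027, 0.996, -0.02], TCP at [0.212, -0.615, 0.219] pointing down, gripper open.
Joint ranges: [-3.06, 3.06], [-0.37, 2.12], [-1.25, 1.32], [0.18, 2.47], [-1.1, 4.24], [0.23, 1.98], [-2.94, 2.94]. Speed limits (rad/s): [2.57, 2.57, 3.14, 3.14, 3.14, 3.14, 3.14].

INTERFACE

Orientations are given as a unit quaternion [x, y, z, w].
In Python, from station import readout, snapshot, manip gives the robot as it stands.
- The arm moves only by the tool jog_arm, never from a script. Its argument "increments" is one flat list of numbers, 6 for each row, row after row: the shift along the tool's x, y, z in cm, then the turn, a rotation vector about the tool's x, y, z in rad. In form: [dx, dy, dz, ax, ay, az, dx, dy, dz, ax, ay, az, ...]. A call has 1 to 8 rows; each row is the pose to reach, as a shift and turn from the pose commanded when the call began, along the tool's axes at that moment; what a row does not reach only later rows make up. A row lasts 1/8 s, in which the tool goes at most 62.5 mm and 10.7 degrees, less where a joint would pass 70% of its speed; a pose out of reach is approached as far as the arm can. A call with a gripper value outside its range is refused whole. "hand" is the opening, from 0 (shut) to 1 (fully open), set as the call begins (left out, the last holds). The fingers move at their own pace and stop on an object; "squeeze" is the grip in N (left out, the last holds). Time passes only in rows, so rows that repeat a pose let the fingers close. It gives the time, the measured TCP pose, the force and the opening at its end, in the units of the state.
- readout.sense(): the state, without advancing time (a new reading comes with each control period).
- snapshot(name): name is "side" or "top" or "wrist"; returns a dict with "img" (384x512x3 uint8, red, green, blue), "intrinsics" (3x3 intrinsics, pixels), "dist_coeffs" ([k1, k2, p1, p2, k3] as OpenCV has them; the pictures are not rectified), "R" (3x3) and "t" (3): a world point X has camera coordinates R X + t; the wrist camera has in their place "tool_from_camera" (4x4, takes a point from camera to tool coordinates, whose origin is the TCP and whose axes are the flange's). Camera axes: x right, y down, z forward; pixel columns grow to the right and rows downward; lengths in m; the calibration is good to about 2 mm. A picture is of the moment at which its call begins: read the wrist's pose just before it. There is no depth.
- manip.job_done(): hands the job in, once; it reports no verdict.
The state is a dict: "time": time; "qpos": joint angles; "qvel": joint speeds; "tau": joint torques, N m; "eef_pos": TCP position; "eef_rot": TCP orientation; "contact_force": force on the tool from outside, world axes, zero at the start; "ft_torque": the same for the moment, N m; "width": finger opening in m.
Only numpy, scipy, OpenCV 4.12 (cv2) and the standard library are available. Lean on these libraries where they do the work, as an engineer would, in place of code of your own. Each camera call takes 0.05 s, during which the arm holds its last target.

## Working session

There is one attempt and no reset: what is moved stays moved. The work goes in short steps, Python scripts to look and compute and a tool call to move; the robot and the scene stay as the last step left them, time stands still between calls to the robot, and variables do not carry over. Pictures are saved under pics/ and viewed, and the job is handed in when it is done.

Besides the shell and the picture viewer there is one more tool, called after "Request:" as name(argument=value, ...) on one line, values as JSON. jog_arm: Moves the arm, as the interface text tells. Its arguments: {"type":"object","properties":{"increments":{"type":"array"},"hand":{"type":"number"},"squeeze":{"type":"number"}},"required":["increments"]}

```bash
ls; mkdir -p pics
cat > h.py <<'E'
import numpy as np,cv2
from station import readout,snapshot,manip
E
python3 - <<'E'
from h import *
print(readout.sense())
for n in ("side","top","wrist"):
    s=snapshot(n); cv2.imwrite(f"pics/{n}0.png",cv2.cvtColor(s["img"],cv2.COLOR_RGB2BGR))
    print(n,{k:np.round(v,4).tolist() for k,v in s.items() if k!="img"})
    import pickle; pickle.dump(s,open(f"{n}0.pkl","wb"))
E
```

```text
pics
{'time': 0.0, 'qpos': array([ 1.17321107,  0.62932633,  0.03844952,  1.51832362, -0.02697229,
        0.99630527, -0.0199822 ]), 'qvel': array([-4.68175026e-04, -7.86338405e-05, -5.16483736e-04, -7.83304685e-04,
        4.82823175e-04, -3.18781006e-05,  3.82525876e-05]), 'tau': array([-6.81248130e-04, -5.49728966e+01,  1.14359714e+00, -1.86636865e+01,
       -5.21993567e-02,  2.36438541e-02,  1.72438054e-04]), 'eef_pos': array([ 0.21153875, -0.61395641,  0.21858128]), 'eef_rot': array([ 9.86268634e-01,  1.65146392e-01, -1.76942120e-04, -9.05063801e-04]), 'contact_force': array([-0.77640692, -0.13947645, -0.83999943]), 'ft_torque': array([ 0.01014863, -0.00151211,  0.0022798 ]), 'width': 0.09417348805204104}
side {'intrinsics': [[383.2202, 0.0, 253.712], [0.0, 383.2202, 187.7068], [0.0, 0.0, 1.0]], 'dist_coeffs': [0.0279, 0.0, 0.0, 0.0, 0.0], 'R': [[-0.6881, -0.7256, 0.0041], [-0.4887, 0.4592, -0.7418], [0.5364, -0.5125, -0.6706]], 't': [0.3329, 0.2677, 0.8982]}
top {'intrinsics': [[445.6946, 0.0, 254.1512], [0.0, 445.6946, 189.9163], [0.0, 0.0, 1.0]], 'dist_coeffs': [0.0222, 0.0, 0.0, 0.0, 0.0], 'R': [[-0.0287, -0.9995, -0.0122], [-0.9948, 0.0297, -0.097], [0.0973, 0.0094, -0.9952]], 't': [0.0194, 0.4355, 1.5571]}
wrist {'intrinsics': [[301.1807, 0.0, 256.8454], [0.0, 301.1807, 193.9498], [0.0, 0.0, 1.0]], 'dist_coeffs': [-0.0433, 0.0, 0.0, 0.0, 0.0], 'tool_from_camera': [[0.0006, -0.971, -0.2389, 0.0712], [1.0, 0.0005, 0.0006, -0.0006], [-0.0005, -0.2389, 0.971, -0.1659], [0.0, 0.0, 0.0, 1.0]]}
```

View pics/top0.png

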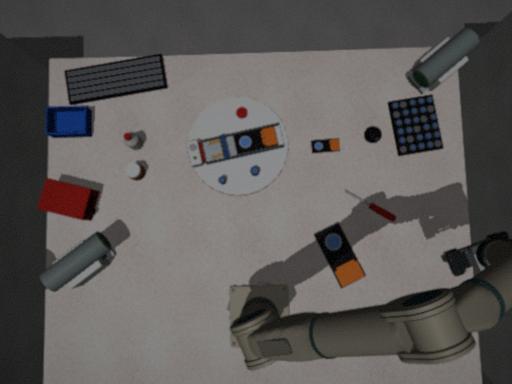

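View pics/side0.png

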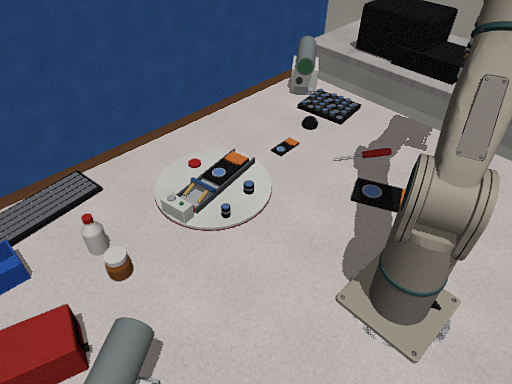

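View pics/wrist0.png

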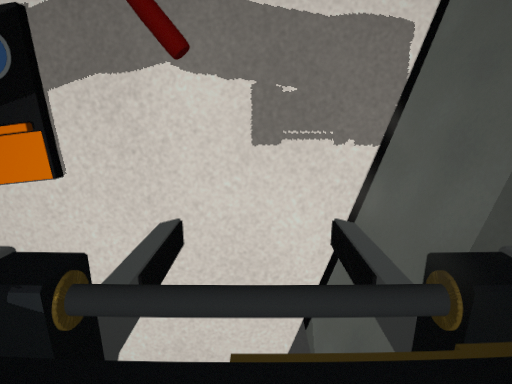

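The slide candidates in the top view are the one in the tester (252,141), the large one on the table (340,255) and the small one (325,146). The middle-sized is the one in the tester channel. I'll check it in a close crop.

Run:
```python
import cv2
a=cv2.imread("pics/top0.png")[90:200,180:350]; cv2.imwrite("pics/topc.png",cv2.resize(a,None,fx=4.7,fy=4.7,interpolation=cv2.INTER_CUBIC))
a=cv2.imread("pics/side0.png")[140:235,145:280]; cv2.imwrite("pics/sidec.png",cv2.resize(a,None,fx=5.9,fy=5.9,interpolation=cv2.INTER_CUBIC))
```

```text
(no output)
```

View pics/topc.png

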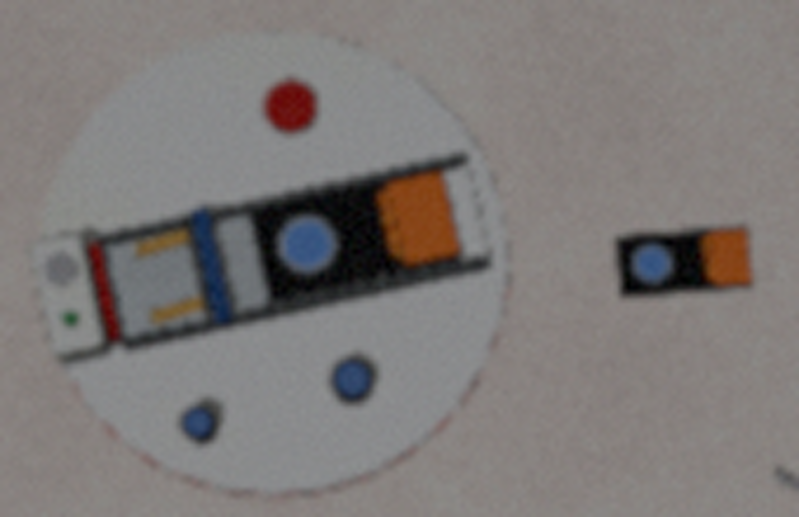

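View pics/sidec.png

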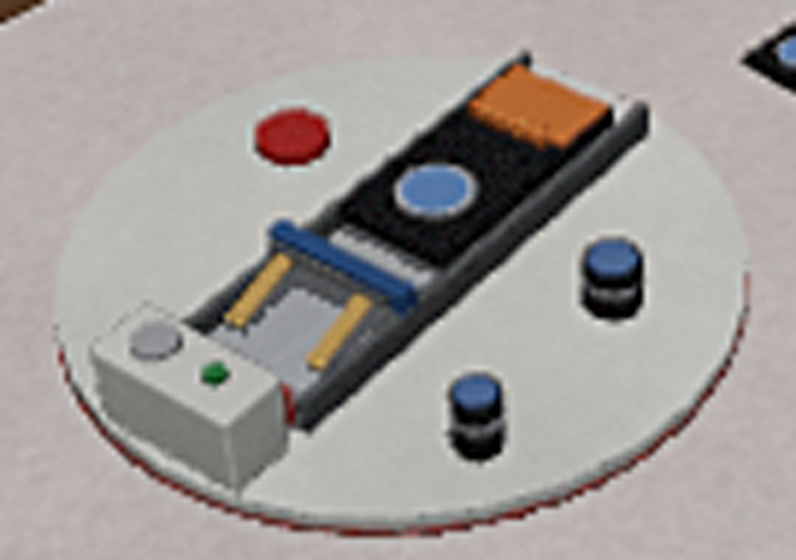

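The slide in the channel has an orange pad with a rib and a blue lens, and lies short of the bridge: it is the middle-sized one. In the top crop the bridge is at (213,266), the stop face at (111,290), the base centre at (273,262) and the pad's rear edge at (452,215). Next I'll fit the tester pose from both views.

```bash
cat >> h.py <<'E'
import pickle
from scipy.optimize import least_squares
def proj(s,P):
    r,_=cv2.Rodrigues(np.array(s["R"])); return cv2.projectPoints(np.array(P,float).reshape(-1,1,3),r,np.array(s["t"],float),np.array(s["intrinsics"]),np.array(s["dist_coeffs"]))[0][:,0]
def T2W(p,P):
    P=np.atleast_2d(P)/1000.; c,s=np.cos(p[2]),np.sin(p[2])
    return np.c_[p[0]+c*P[:,0]-s*P[:,1],p[1]+s*P[:,0]+c*P[:,1],P[:,2]]
E
python3 - <<'E'
from h import *
top=pickle.load(open("top0.pkl","rb"));side=pickle.load(open("side0.pkl","rb"))
def cr(u,f,o): return (np.array(u)+.5)/f-.5+np.array(o)
tp=[((111,290),(155,0,42)),((213,266),(76,0,50)),((273,262),(30,0,14)),((72,297),(185,0,64))]
sp=[((232,425),(205,37,64) ),((342,265),(76,0,50))]
ut=np.array([cr(a,4.7,(180,90)) for a,_ in tp]); us=np.array([cr(a,5.9,(145,140)) for a,_ in sp])
f=lambda p:np.r_[(proj(top,T2W(p,[b for _,b in tp]))-ut).ravel(),(proj(side,T2W(p,[b for _,b in sp]))-us)[1:].ravel()]
r=least_squares(f,[0.5,0,1.6]);p=r.x;print(p,np.round(r.fun,2)); 
np.save("p.npy",p)
# pad rear centre at z=43, front of rib
def bp(s,uv,z):
    q=cv2.undistortPoints(np.array([[uv]],float),np.array(s["intrinsics"]),np.array(s["dist_coeffs"]))[0,0]
    R=np.array(s["R"]);C=-R.T@s["t"];d=R.T@[q[0],q[1],1];return C+d*(z-C[2])/d[2]
def w2t(X):
    c,s=np.cos(p[2]),np.sin(p[2]);d=X[:2]-p[:2];return np.array([c*d[0]+s*d[1],-s*d[0]+c*d[1]])*1000
for u in [(452,215),(443,172),(461,258),(262,258)]: 
    X=bp(top,cr(u,4.7,(180,90)),.043);print(u,X,w2t(X))
for n,u,z in [("cap",(291,105),.024),("a",(353,377),.044),("b",(200,421),.050)]:
    X=bp(top,cr(u,4.7,(180,90)),z);print(n,X,w2t(X))
for u in [(503,125),(543,45)]: pass
X=bp(side,cr((565,82),5.9,(145,140)),.043);print("side pad rear",w2t(X))
for s,n in((top,'top'),(side,'side')):
    im=cv2.cvtColor(s["img"],cv2.COLOR_RGB2BGR);im=cv2.resize(im,None,fx=5,fy=5,interpolation=cv2.INTER_CUBIC)
    for L in ([(155,-37,42),(155,37,42)],[(70,-44,50),(70,44,50),(82,44,50),(82,-44,50),(70,-44,50)],[(165,-37,64),(165,37,64),(205,37,64),(205,-37,64),(165,-37,64)],[(-130,-37,36),(155,-37,36)],[(-130,37,36),(155,37,36)],[(-130,-37,31),(-130,37,31)]):
        q=(proj(s,T2W(p,L))+.5)*5
        cv2.polylines(im,[q.round().astype(int)],False,(0,255,0),1)
    a=(180,95) if n=='top' else (145,135)
    cv2.imwrite(f"pics/fit_{n}.png",im[a[1]*5:a[1]*5+550,a[0]*5:a[0]*5+700])
E
```

```text
[0.60644399 0.03031118 1.77861293] [ 0.04  0.43 -0.05 -0.12  0.41 -0.3  -0.86 -0.2   0.39 -0.19]
(452, 215) [ 0.62499349 -0.07549012  0.043     ] [-107.35205223    3.67896107]
(443, 172) [ 0.65808157 -0.06981148  0.043     ] [-108.62246792  -29.86882352]
(461, 258) [ 0.592032   -0.08114477  0.043     ] [-106.08429362   37.09793776]
(262, 258) [0.59668476 0.06808622 0.043     ] [38.97582443  1.75535196]
cap [0.71851856 0.04388805 0.024     ] [  -9.83891787 -112.46436966]
a [0.50436144 0.00238782 0.044     ] [ -6.26047164 105.64737902]
b [0.47401503 0.11677814 0.05      ] [111.92978231 111.73937696]
side pad rear [-115.70421066   -3.82596404]
```

View pics/fit_top.png

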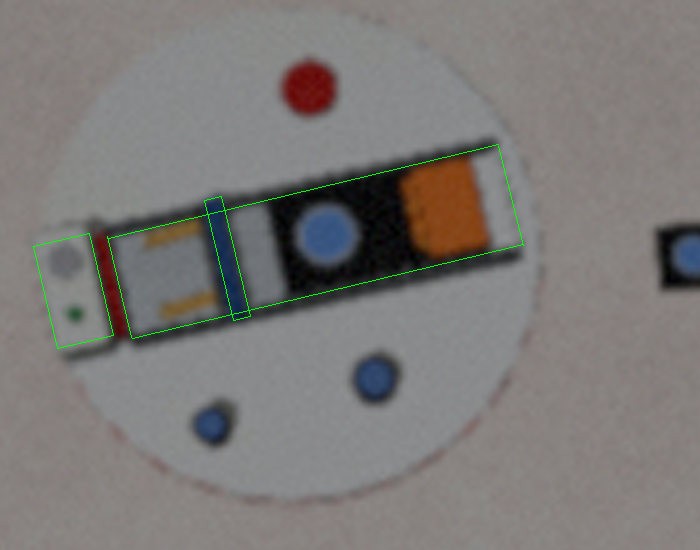

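View pics/fit_side.png

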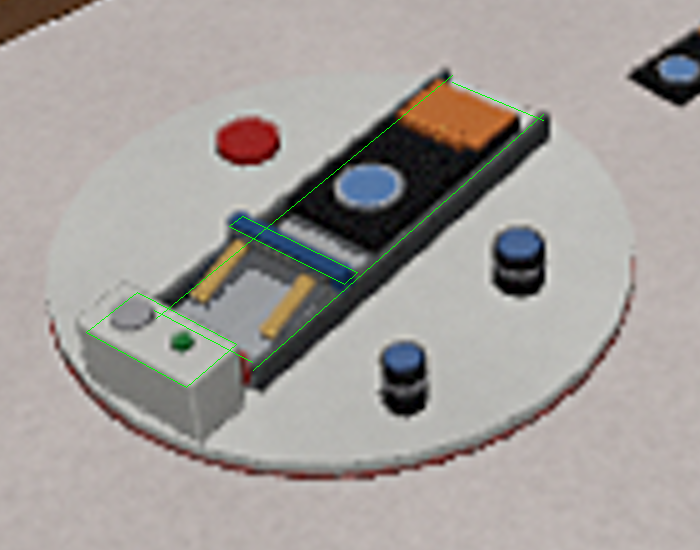

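Request:
jog_arm(increments=[3.5,-2.3,-0.2,0,0,-0.09,7.1,-4.6,-0.4,0,0,-0.18,10.7,-7.0,-0.6,0,0,-0.27,14.3,-9.3,-0.8,0,0,-0.36,17.8,-11.6,-1.0,0,0,-0.45,21.4,-14.0,-1.2,0,0,-0.54,25.0,-16.3,-1.4,0,0,-0.63,28.5,-18.6,-1.6,0,0,-0.72], hand=0, squeeze=30)

```text
time: 1.15
eef_pos: [0.4213, -0.3446, 0.2354]
eef_rot: [0.864, 0.503, -0.0, -0.0]
contact_force: [0.2, -0.1, 0.4]
width: 0.0174
```

Request:
jog_arm(increments=[4.8,0.7,-0.2,0,0,-0.1,9.6,1.4,-0.4,0,0,-0.2,14.4,2.1,-0.6,0,0,-0.3,19.2,2.7,-0.8,0,0,-0.4,24.0,3.4,-1.0,0,0,-0.5,28.8,4.1,-1.2,0,0,-0.6,33.6,4.8,-1.5,0,0,-0.726,33.6,4.8,-1.5,0,0,-0.726])

```text
time: 2.15
eef_pos: [0.6307, -0.0727, 0.2502]
eef_rot: [0.628, 0.779, 0.002, -0.001]
contact_force: [-0.7, -0.2, -0.3]
width: 0.0004
```

Run:
```python
from h import *
st=readout.sense();s=snapshot("wrist");pickle.dump((st,s),open("w1.pkl","wb"))
print(st["eef_pos"],st["eef_rot"],st["qpos"].round(3),st["width"],st["contact_force"])
cv2.imwrite("pics/w1.png",cv2.resize(cv2.cvtColor(s["img"],cv2.COLOR_RGB2BGR),(768,576),interpolation=cv2.INTER_CUBIC))
```

```text
[ 0.63067051 -0.07271091  0.25021885] [ 6.27552151e-01  7.78572303e-01  1.73345045e-03 -6.79799925e-04] [ 0.304  0.599 -0.389  1.518  0.242  1.071  0.074] 0.00043088664860271126 [-0.65514689 -0.24423286 -0.32009029]
```

View pics/w1.png

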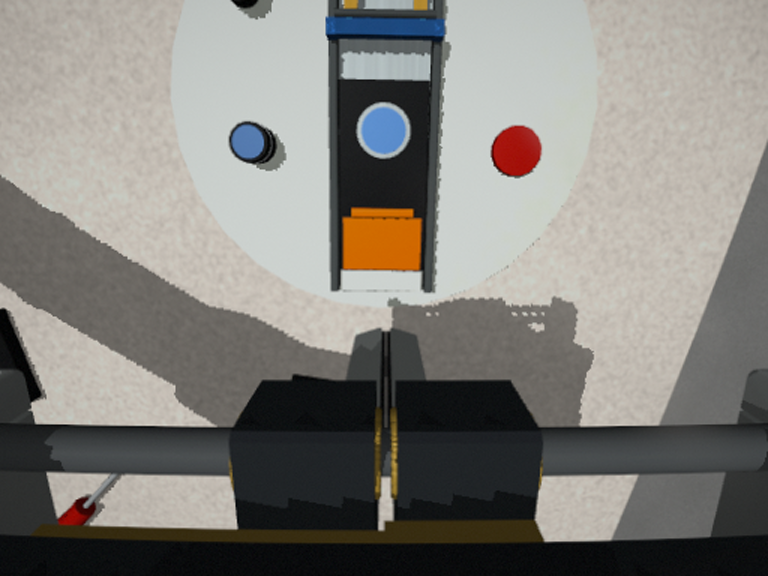

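The wrist view shows the channel running straight up the picture, with the pad at (382,243), the pad's rear edge at row 270 and the bridge's rear top edge at about (385,36). I'll turn these into tool coordinates.

```bash
cat >> h.py <<'E'
from scipy.spatial.transform import Rotation as Ro
def wbp(st,s,uv,z):
    q=cv2.undistortPoints(np.array([[uv]],float),np.array(s["intrinsics"]),np.array(s["dist_coeffs"]))[0,0]
    M=np.array(s["tool_from_camera"]);Rt=Ro.from_quat(st["eef_rot"]).as_matrix()
    d=Rt@M[:3,:3]@[q[0],q[1],1];C=st["eef_pos"]+Rt@M[:3,3];return C+d*(z-C[2])/d[2]
def rel(st,X): return Ro.from_quat(st["eef_rot"]).as_matrix().T@(X-st["eef_pos"])*1000
E
python3 - <<'E'
from h import *
st,s=pickle.load(open("w1.pkl","rb"))
for n,u,z in [("padL",(343,270),.043),("padR",(421,270),.043),("ribbotL",(343,217),.045),("bridge rear top",(385,36),.050),("brL",(327,36),.05),("brR",(444,36),.05),("wallendL",(331,291),.036),("wallendR",(434,291),.036),("slide front L",(339,80),.043),("slide front R",(431,80),.043),("bar a",(250,141),.044),("cap",(517,150),.024)]:
    X=wbp(st,s,(np.array(u)+.5)/1.5-.5,z);print(n,X.round(4),rel(st,X).round(1))
E
```

```text
padL [ 0.599  -0.0829  0.043 ] [ -3.9 -33.5 207.1]
padR [ 0.6631 -0.069   0.043 ] [ -3.9  32.1 207.3]
ribbotL [ 0.5906 -0.0393  0.045 ] [ 40.4 -32.4 205.3]
bridge rear top [0.5955 0.099  0.05  ] [174.6   1.8 200.8]
brL [0.5534 0.0899 0.05  ] [174.7 -41.4 200.7]
brR [0.6384 0.1085 0.05  ] [174.8  45.6 200.9]
wallendL [ 0.592  -0.1048  0.036 ] [-23.8 -45.  214.1]
wallendR [ 0.6793 -0.0858  0.036 ] [-23.8  44.3 214.2]
slide front L [0.5672 0.0628 0.043 ] [145.2 -33.7 207.6]
slide front R [0.6364 0.0779 0.043 ] [145.3  37.2 207.8]
bar a [0.5071 0.0037 0.044 ] [ 100.2 -105.   206.4]
cap [0.7206 0.0445 0.024 ] [ 94.8 112.3 226.7]
```

Request:
jog_arm(increments=[1.0,0,4,0,0,0.011,2.0,0,8,0,0,0.011,2.8,0,12,0,0,0.011,2.8,0,14.5,0,0,0.011,2.8,0,16.5,0,0,0.011,2.8,0,17.5,0,0,0.011,2.8,0,18.0,0,0,0.011,2.8,0,18.0,0,0,0.011])

```text
time: 3.2
eef_pos: [0.6233, -0.051, 0.0708]
eef_rot: [0.635, 0.773, 0.0, 0.0]
contact_force: [0.1, 0.0, -0.6]
width: 0.0
```

Run:
```python
from h import *
st=readout.sense();s=snapshot("wrist");pickle.dump((st,s),open("w2.pkl","wb"))
print(st["eef_pos"],st["eef_rot"],st["qpos"].round(3),st["width"],st["contact_force"])
st1,_=pickle.load(open("w1.pkl","rb")); print(rel(st1,st["eef_pos"]))
cv2.imwrite("pics/w2.png",cv2.resize(cv2.cvtColor(s["img"],cv2.COLOR_RGB2BGR),(768,576),interpolation=cv2.INTER_CUBIC))
s=snapshot("side")
cv2.imwrite("pics/s2.png",cv2.resize(cv2.cvtColor(s["img"][110:240,130:310],cv2.COLOR_RGB2BGR),None,fx=4.2,fy=4.2,interpolation=cv2.INTER_CUBIC))
```

```text
[ 0.62330688 -0.05100214  0.07080243] [6.34814879e-01 7.72664233e-01 1.40794374e-05 2.25986754e-04] [ 0.222  0.793 -0.308  1.704  0.343  0.698 -0.069] 3.173738625117167e-05 [ 0.09855856  0.02037775 -0.59081676]
[ 22.1969721   -2.91701882 179.4840702 ]
```

View pics/w2.png

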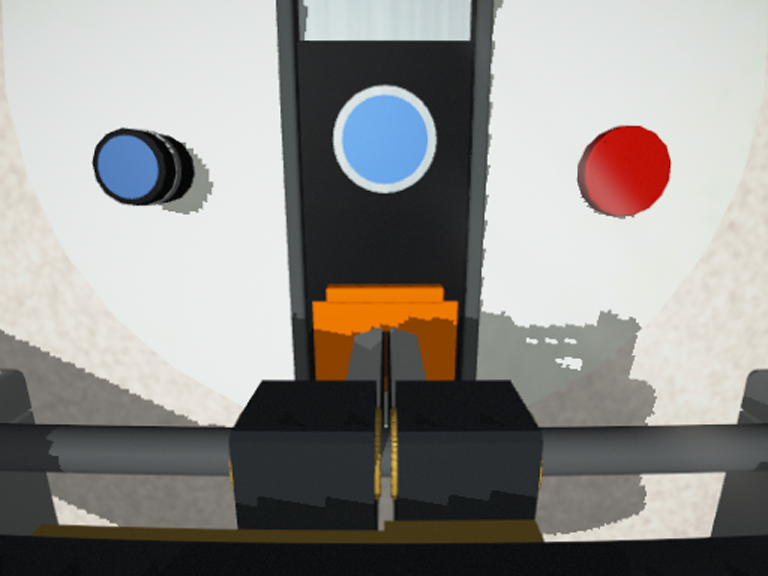

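View pics/s2.png

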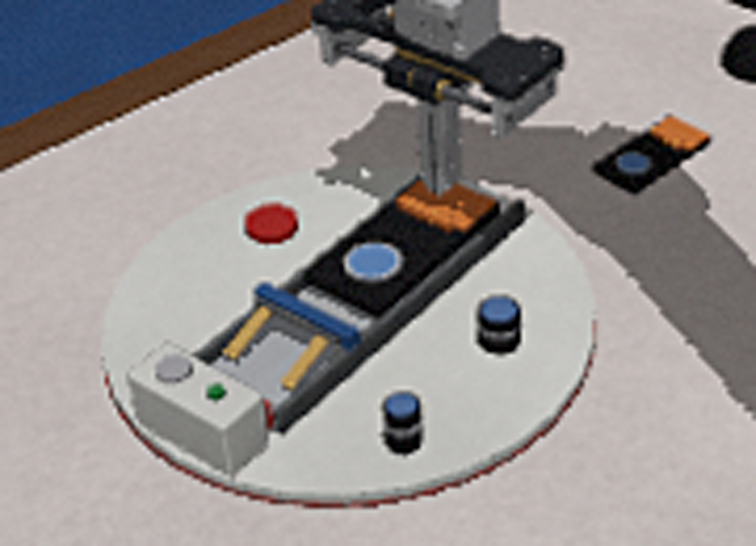

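The fingers hang over the pad. In the wrist view the slide's front edge is at row 41 (298 to 470) and the rib's lower edge at row 301 (313 to 457).

Run:
```python
from h import *
st,s=pickle.load(open("w2.pkl","rb"))
for n,u,z in [("rib top rearL",(327,302),.051),("ribR",(444,302),.051),("ribbase",(385,302),.043),("slide front L",(299,41),.043),("slide front R",(471,41),.043),("wallL in top",(298,30),.036),("wallR in top",(471,30),.036),("wallL in bot",(306,340),.036),("wallR in bot",(463,340),.036),("padL",(313,330),.043),("padR",(458,330),.043)]:
    X=wbp(st,s,(np.array(u)+.5)/1.5-.5,z);print(n,X.round(4),rel(st,X).round(1))
```

```text
rib top rearL [ 0.5971 -0.0364  0.051 ] [ 19.4 -22.9  19.8]
ribR [ 0.646  -0.0267  0.051 ] [19.4 27.  19.8]
ribbase [ 0.6218 -0.0338  0.043 ] [17.2  1.8 27.8]
slide front L [0.5679 0.064  0.043 ] [123.6 -32.1  27.8]
slide front R [0.6343 0.0772 0.043 ] [123.7  35.6  27.8]
wallL in top [0.5652 0.0697 0.036 ] [129.7 -33.6  34.7]
wallR in top [0.6342 0.0834 0.036 ] [129.8  36.7  34.8]
wallL in bot [ 0.5892 -0.0611  0.036 ] [ -3.3 -35.4  34.8]
wallR in bot [ 0.6618 -0.0467  0.036 ] [-3.3 38.6 34.8]
padL [ 0.5924 -0.053   0.043 ] [  4.1 -30.7  27.8]
padR [ 0.6567 -0.0402  0.043 ] [ 4.1 34.8 27.8]
```

Request:
jog_arm(increments=[0.3,0.18,0.5,0,0,0,0.4,0.18,1.0,0,0,0,0.4,0.18,1.3,0,0,0,0.4,0.18,1.5,0,0,0,0.4,0.18,1.7,0,0,0,0.4,0.18,1.9,0,0,0,0.4,0.18,2.1,0,0,0,0.4,0.18,2.1,0,0,0])

```text
time: 4.3
eef_pos: [0.6246, -0.046, 0.0506]
eef_rot: [0.634, 0.773, 0.0, 0.0]
contact_force: [-2.3, 0.3, 9.3]
width: 0.0006
```

Request:
jog_arm(increments=[0,0,0.1,0,0,0,0,0,0.2,0,0,0,0,0,0.3,0,0,0,0,0,0.3,0,0,0])

```text
time: 4.8
eef_pos: [0.6251, -0.046, 0.0491]
eef_rot: [0.635, 0.773, 0.0, 0.001]
contact_force: [-4.0, 0.7, 16.6]
width: 0.0006
```

Request:
jog_arm(increments=[0,0,0.1,0,0,0,0,0,0.2,0,0,0,0.4,0,0.25,0,0,0,0.8,0,0.25,0,0,0,1.2,0,0.25,0,0,0,1.6,0,0.25,0,0,0,2.0,0,0.25,0,0,0,2.4,0,0.25,0,0,0])

```text
time: 5.8
eef_pos: [0.6225, -0.0286, 0.0489]
eef_rot: [0.636, 0.772, -0.001, 0.005]
contact_force: [-4.9, -10.4, 30.7]
width: 0.0002
```

```bash
cat > look.py <<'E'
import sys
from h import *
n=sys.argv[1]
st=readout.sense();s=snapshot("wrist");pickle.dump((st,s),open(n+".pkl","wb"))
print(st["eef_pos"],st["contact_force"],np.linalg.norm(st["contact_force"]),st["qpos"].round(2))
a=cv2.cvtColor(s["img"],cv2.COLOR_RGB2BGR)[:256]
b=cv2.cvtColor(snapshot("side")["img"],cv2.COLOR_RGB2BGR)[130:235,145:285]
a=cv2.resize(a,(560,280));b=cv2.resize(b,(426,320),interpolation=cv2.INTER_CUBIC)
o=np.zeros((600,560,3),np.uint8);o[:280]=a;o[280:,:426]=b
cv2.imwrite(f"pics/{n}.png",o)
E
python3 look.py l1
```

```text
[ 0.62253969 -0.02859665  0.04891574] [ -4.92875946 -10.37055262  30.6994106 ] 32.776437307337275 [ 0.17  0.82 -0.28  1.73  0.36  0.64 -0.13]
```

View pics/l1.png

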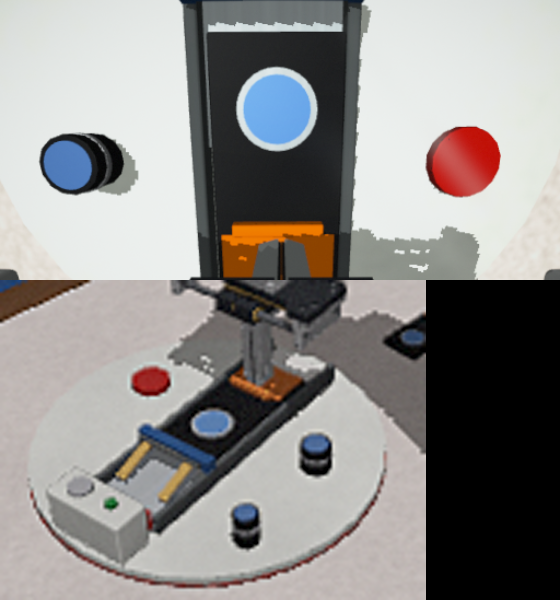

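Request:
jog_arm(increments=[0.5,0,-0.1,0,0,0,1.0,0,-0.1,0,0,0,1.5,0,-0.1,0,0,0,2.0,0,-0.1,0,0,0,2.5,0,-0.1,0,0,0,3.0,0,-0.1,0,0,0,3.5,0,-0.1,0,0,0,4.0,0,-0.1,0,0,0])

```text
time: 6.9
eef_pos: [0.6145, 0.012, 0.0491]
eef_rot: [0.636, 0.772, -0.001, 0.004]
contact_force: [-3.7, -7.2, 26.3]
width: 0.0007
```

```bash
python3 look.py l2
```

```text
[0.61446084 0.01198854 0.04909635] [-3.66695995 -7.17095612 26.34833809] 27.551844351746915 [ 0.1   0.81 -0.27  1.75  0.35  0.63 -0.19]
```

View pics/l2.png

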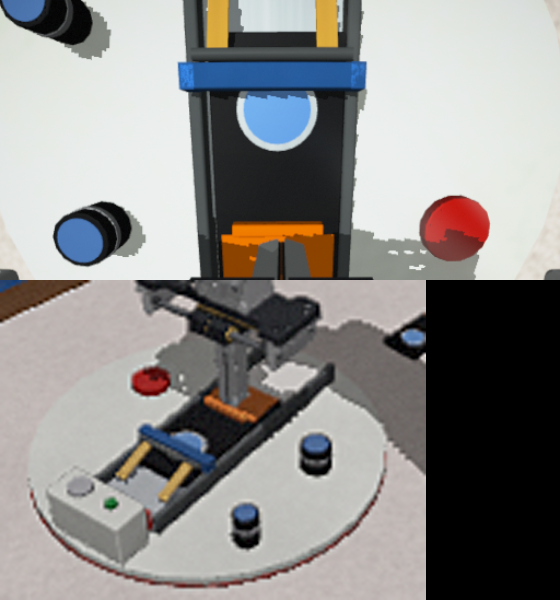

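Request:
jog_arm(increments=[0.5,0,0,0,0,0,1.0,0,0,0,0,0,1.5,0,0,0,0,0,2.0,0,0,0,0,0,2.5,0,0,0,0,0,3.0,0,0,0,0,0,3.5,0,0,0,0,0,4.0,0,0,0,0,0])

```text
time: 8.0
eef_pos: [0.6083, 0.0483, 0.049]
eef_rot: [0.636, 0.771, -0.001, 0.006]
contact_force: [-1.3, -9.9, 23.9]
width: 0.0004
```

```bash
python3 look.py l3
```

```text
[0.60827259 0.0482695  0.04899957] [-1.31123391 -9.90857898 23.94708865] 25.949225937260938 [ 0.03  0.8  -0.26  1.77  0.35  0.61 -0.25]
```

View pics/l3.png

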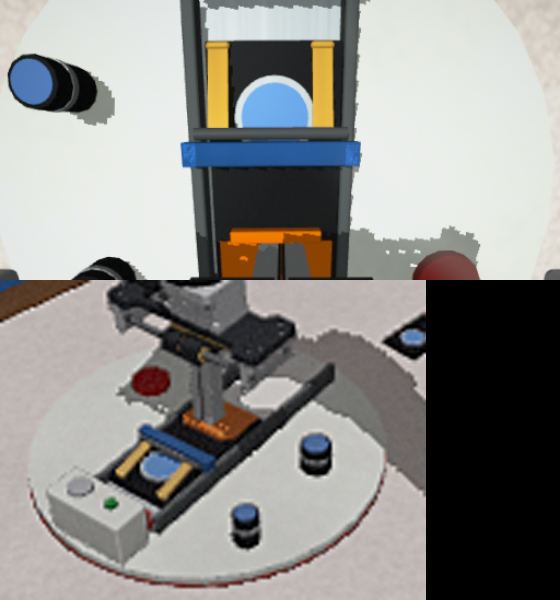

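Request:
jog_arm(increments=[0.4,0,0.05,0,0,0,0.8,0,0.05,0,0,0,1.2,0,0.05,0,0,0,1.6,0,0.05,0,0,0,2.0,0,0.05,0,0,0,2.2,0,0.05,0,0,0,2.4,0,0.05,0,0,0,2.4,0,0.05,0,0,0])

```text
time: 9.1
eef_pos: [0.6037, 0.071, 0.0482]
eef_rot: [0.636, 0.771, -0.001, 0.006]
contact_force: [0.3, -13.8, 23.0]
width: 0.0004
```

```bash
python3 look.py l4
```

```text
[0.60372656 0.07096659 0.04821863] [  0.2736807  -13.77414428  22.99056492] 26.802388456555224 [-0.01  0.8  -0.26  1.77  0.34  0.61 -0.28]
```

View pics/l4.png

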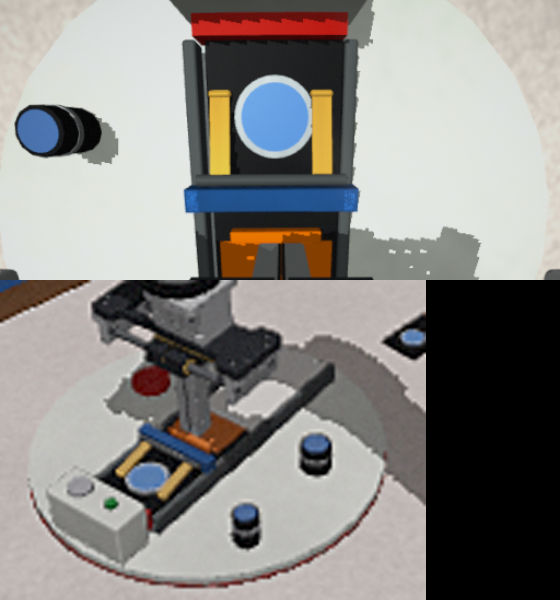

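Request:
jog_arm(increments=[0.3,0,0,0,0,0,0.6,0,0,0,0,0,0.6,0,0,0,0,0])

```text
time: 9.57
eef_pos: [0.6037, 0.0712, 0.0483]
eef_rot: [0.637, 0.77, -0.004, 0.008]
contact_force: [2.9, -22.7, 22.8]
width: 0.0002
```

```bash
python3 look.py l5
python3 - <<'E'
from h import *
st,s=pickle.load(open("l5.pkl","rb"))
cv2.imwrite("pics/l5c.png",cv2.resize(cv2.cvtColor(s["img"][0:256,150:350],cv2.COLOR_RGB2BGR),None,fx=2.3,fy=2.3,interpolation=cv2.INTER_CUBIC))
E
```

```text
[0.60366149 0.07123356 0.0482527 ] [  2.86658545 -22.69057614  22.7826031 ] 32.28198509418594 [-0.02  0.8  -0.25  1.77  0.34  0.61 -0.29]
```

View pics/l5c.png

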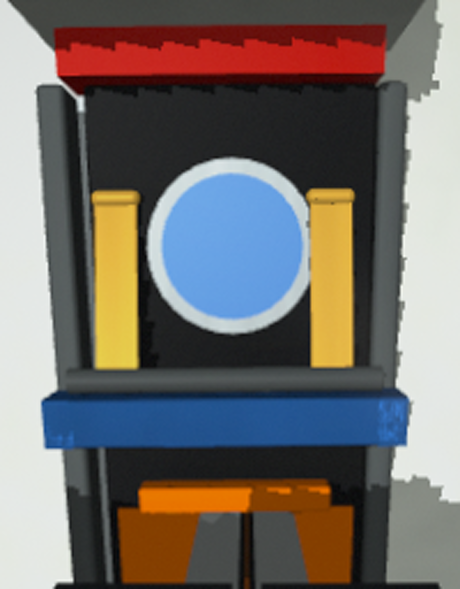

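Run:
```python
from h import *
st,s=pickle.load(open("l5.pkl","rb"))
for n,u,z in [("rib front top",(235,483),.042),("rib rear top",(235,507),.042),("bridge rear bot",(225,447),.038),("bridge rear top",(225,405),.050),("stop face top",(220,75),.042),("slide front",(220,86),.034)]:
    X=wbp(st,s,(np.array(u)+.5)/2.3-.5+[150,0],z);print(n,rel(st,X).round(1))
```

```text
rib front top [17.9 -0.9  5.9]
rib rear top [11.3 -1.   6. ]
bridge rear bot [26.6 -3.6  9.8]
bridge rear top [40.  -3.1 -2.5]
stop face top [114.5  -4.    4.2]
slide front [114.2  -4.3  12.2]
```

Request:
jog_arm(increments=[-0.4,0,0,0,0,0,-0.8,0,0,0,0,0,-0.8,0,0,0,0,0])

```text
time: 10.05
eef_pos: [0.6038, 0.0709, 0.0482]
eef_rot: [0.636, 0.772, -0.0, 0.005]
contact_force: [-0.4, -11.3, 22.3]
width: 0.0004
```

Request:
jog_arm(increments=[-0.2,0,0,0,0,0,-0.4,0,-0.1,0,0,0,-0.4,0,-0.2,0,0,0,-0.4,0,-0.2,0,0,0])

```text
time: 10.55
eef_pos: [0.6037, 0.0707, 0.0483]
eef_rot: [0.635, 0.772, 0.001, 0.003]
contact_force: [2.0, -4.6, 8.8]
width: 0.0002
```

Forces are relaxed, so I'll lift off.

Request:
jog_arm(increments=[0,0,-0.2,0,0,0,-0.1,0,-0.4,0,0,0,-0.2,0,-0.8,0,0,0,-0.3,0,-1.6,0,0,0,-1.0,0,-3,0,0,0,-3,0,-5,0,0,0,-6,0,-8,0,0,0,-6,0,-8,0,0,0])

```text
time: 11.55
eef_pos: [0.6146, 0.012, 0.1296]
eef_rot: [0.636, 0.772, 0.002, 0.002]
contact_force: [-0.4, 0.7, 0.4]
width: 0.0005
```

```bash
python3 look.py l6
python3 - <<'E'
from h import *
st,s=pickle.load(open("l6.pkl","rb"))
cv2.imwrite("pics/l6c.png",cv2.resize(cv2.cvtColor(s["img"][0:256,150:350],cv2.COLOR_RGB2BGR),None,fx=2.3,fy=2.3,interpolation=cv2.INTER_CUBIC))
E
```

```text
[0.61455128 0.01199089 0.12957324] [-0.43048831  0.69033469  0.44124836] 0.9255172997475506 [ 0.13  0.7  -0.32  1.71  0.3   0.78 -0.14]
```

View pics/l6c.png

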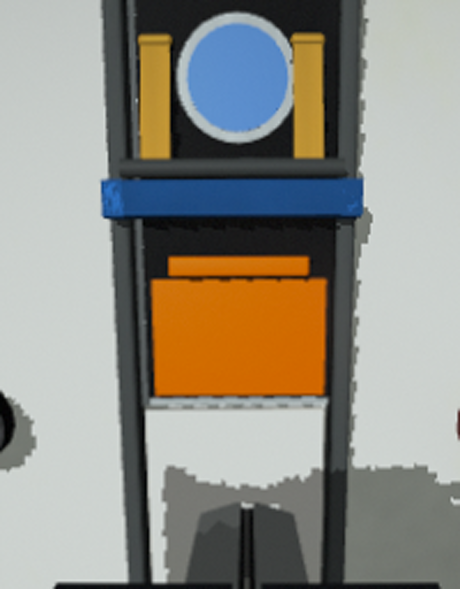

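View pics/l6.png

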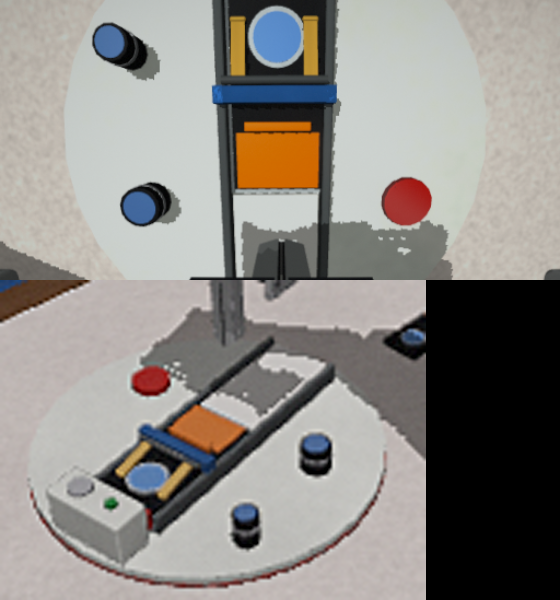

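Request:
jog_arm(increments=[3,0,-3,0,0,0,5,0,-6,0,0,0,5,0,-6,0,0,0,5,0,-6,0,0,0])

```text
time: 12.15
eef_pos: [0.6014, 0.0636, 0.1852]
eef_rot: [0.634, 0.773, -0.001, -0.001]
contact_force: [0.3, -0.5, 0.1]
width: 0.0004
```

```bash
python3 look.py l7
python3 - <<'E'
from h import *
st,s=pickle.load(open("l7.pkl","rb"))
cv2.imwrite("pics/l7c.png",cv2.resize(cv2.cvtColor(s["img"][0:220,170:350],cv2.COLOR_RGB2BGR),None,fx=2.7,fy=2.7,interpolation=cv2.INTER_CUBIC))
E
```

```text
[0.6014002  0.06359151 0.18519774] [ 0.3289979  -0.50044684  0.12246668] 0.6112975905452384 [ 0.06  0.62 -0.35  1.68  0.26  0.89 -0.19]
```

View pics/l7c.png

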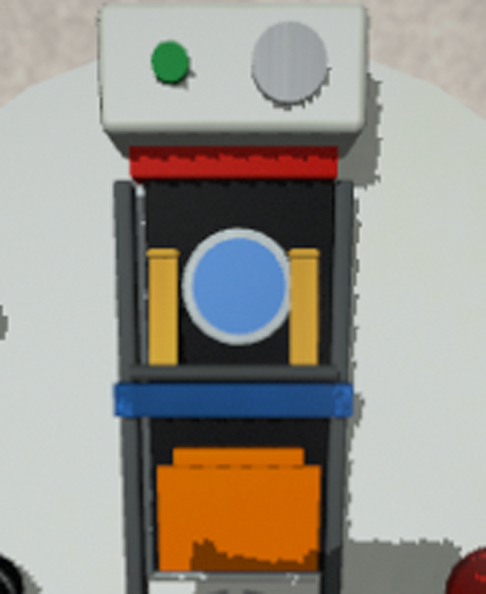

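Run:
```python
from h import *
st,s=pickle.load(open("l7.pkl","rb"))
for n,u,z in [("slide rear",(238,571),.034),("rib front top",(238,448),.042),("stop face top",(238,178),.042),("bridge rear top",(234,390),.05)]:
    print(n,rel(st,wbp(st,s,(np.array(u)+.5)/2.7-.5+[170,0],z)).round(1))
st,s=pickle.load(open("l6.pkl","rb"))
for n,u,z in [("slide rear",(238,397),.034),("rear floor",(238,397),.022),("bed edge if up",(238,409),.031),("bed edge if down",(238,409),.023)]:
    print(n,rel(st,wbp(st,s,(np.array(u)+.5)/2.3-.5+[150,0],z)).round(1))
```

```text
slide rear [-27.9   3.3 151.2]
rib front top [ 23.8   3.2 143.2]
stop face top [121.    3.  143.2]
bridge rear top [ 46.4   1.6 135.2]
slide rear [25.  -1.1 95.5]
rear floor [ 22.9  -1.2 107.5]
bed edge if up [19.8 -1.1 98.5]
bed edge if down [ 18.2  -1.2 106.5]
```

```bash
python3 -c "
from h import *
print(manip.job_done()); print(readout.sense()['time'])"
```

```text
the job is handed in; nothing more can be done
None
the job is handed in; nothing more can be done
```

The slide is loaded, pushed fully home against the red stop, and I handed the job in at about 12.2 s of the 38 s allowed. The hand-in reported no verdict.

**What I did:** With the gripper shut, I pressed the fingertips on the orange pad of the middle-sized slide until the bed was fully down (tip at about 35 mm). I then pushed it under the bridge and leaf springs with about 23–31 N of downward force. At the stop the push force rose to 23 N with only about 0.2 mm more movement. I eased off both forces, then lifted the fingers away.

**Last checks, from the wrist camera:**
- **Slide position:** the rear end measures 149 mm from the stop face (150 expected at home) and the rib front 97 mm (98 expected), so no gap to the stop beyond the measuring error of about 1–2 mm.
- **Leaf springs:** both blades lie on top of the slide.
- **Bed:** its edge shows a 5.2 mm gap behind the slide if the bed is up, against 5 mm expected. If the bed were still down, the same edge would give about 7 mm, so it is up.
- **Robot and bystanders:** the fingers were clear, with only about 0.6 N of residual reading. The barrels and cap looked unmoved; I did not measure them or the other bystanders again.

One small disagreement: my first tester fit from the fixed cameras was off by a few millimetres and about 0.01 rad, so I worked from the wrist camera instead. The slide also sits slightly to one side of the channel, within its 2 mm side clearance.

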